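# Store the trier cases heavy end down

### The job

Each of the two capped square aluminium cases holds a cheese trier whose solid handle makes one end heavy, though both ends look alike: lift it by the middle to feel which. Store both in the sloped steel rack, one to a lane between the cheeks and centred along the lane, each with its heavy end downhill so that it sinks the sprung pad and the case lies flat on the rail, and let go.

Things in the scene. Friction and masses are not known exactly. Their poses are not given: they have to be found in the camera images.
- tube_a_mid (a point): One of two like closed cases lying flat on the table, any heading: square aluminium tube, black cap on each end, 170 mm long, 30 x 30 mm across all along, 0.34 to 0.48 kg. This point: its centre, 15 mm up. x along its length, z up at the start. One end is heavy (balance point 50 mm off centre), which cannot be seen: +x or -x, each case for itself, so the axes do not tell it.
- tube_b_mid (a point): The other case: same size and look, centre, axes as the first; its own heavy end may be +x or -x. Lifted level by its middle, either case pulls down at its heavy end with 0.17 to 0.24 N m about the grip. Gripped firmly (20 N or more) it keeps level; the pull is felt in the wrist moment or the joint torques.
- lane1_seat (a point): Lane 1 of a low sloped two-lane steel rack, fixed to the table. This point: a stored case's centre, about 84 mm up. x downhill along the lane, 25 degrees below level; y level, across; z square to the lane, up. The rail is 20 mm wide, 15 mm below this point. Near its foot (x 48 to 76 mm) a sprung black pad stands 14 mm proud of it; only a case's heavy end (over 2 N) sinks it flush.
- lane2_seat (a point): Lane 2: like and parallel to lane 1, 110 mm beside it; point, axes, pad as there. In both, cheeks 47 to 77 mm either side of the middle stand 42 mm apart inside and reach 7 mm above this point; fingers have room beside the rail between them. The downhill stop is 93 mm from this point. Let go 3 mm above the rail, a case settles: flat if its heavy end is downhill; else the pad holds it up.
Mind the look-alikes: they are no part of the job. What is shaped like the part that bears tube_a_mid but red is not meant.

How it is judged:
At the end, for the whole second after the job is handed in: Both cases lie at rest, one in each lane, heavy end downhill so that the pad is sunk: centre within 22 mm along and 15 mm across of the lane's point, at most 4.5 mm above it (wrong way round, the pad holds it 7 to 9 mm high), and along the lane to within 10 degrees (((x of tube_a_mid in the frame of lane1_seat between -0.022 and 0.022 m and y of tube_a_mid in the frame of lane1_seat between -0.015 and 0.015 m and z of tube_a_mid in the frame of lane1_seat between -0.01 and 0.0045 m and angle between the x axis of tube_a_mid and the x axis of lane1_seat, either way round below 0.175 rad) or (x of tube_a_mid in the frame of lane2_seat between -0.022 and 0.022 m and y of tube_a_mid in the frame of lane2_seat between -0.015 and 0.015 m and z of tube_a_mid in the frame of lane2_seat between -0.01 and 0.0045 m and angle between the x axis of tube_a_mid and the x axis of lane2_seat, either way round below 0.175 rad)) and linear speed of each of tube_a, tube_b below 0.02 m/s and ((x of tube_b_mid in the frame of lane1_seat between -0.022 and 0.022 m and y of tube_b_mid in the frame of lane1_seat between -0.015 and 0.015 m and z of tube_b_mid in the frame of lane1_seat between -0.01 and 0.0045 m and angle between the x axis of tube_b_mid and the x axis of lane1_seat, either way round below 0.175 rad) or (x of tube_b_mid in the frame of lane2_seat between -0.022 and 0.022 m and y of tube_b_mid in the frame of lane2_seat between -0.015 and 0.015 m and z of tube_b_mid in the frame of lane2_seat between -0.01 and 0.0045 m and angle between the x axis of tube_b_mid and the x axis of lane2_seat, either way round below 0.175 rad))); the robot touches nothing.
It also fails if it takes over 64 s, if anything falls off the work surface, if the arm or the gripper's body presses on something with over 40 N, if the wrist force passes 120 N, or if a joint passes its speed limit or range.

### The arm

A 7-joint arm with a two-finger parallel gripper is mounted at the origin on the work surface. World frame = base frame: x ahead of the robot, y to its left, z up, the work surface at z = 0. Lengths are in m, angles in rad, forces in N, time in s.
With the tool pointing down it reaches from about 0.425 to 0.925 m from the base axis. Payload 6.8 kg.
Tool frame: the origin (TCP) lies at the very end of the fingers, on their centre line; the grasp point (between the pads) lies bot.grip_point_offset behind it (bot.grip_point_offset is the distance from the TCP to the grasp point, in m); z points along the fingers, y is the line along which they close (so a half turn about z gives the same grasp; the last joint's range is limited). The gripper opens to 85 mm and grips with 20 to 120 N. Pads are 22 mm wide; open, the fingers measure 114 mm over their backs; the gripper's body (76 mm by 85 mm) begins 54 mm behind the grasp point. The pads swing forward as they close: fully open they stand 13 mm farther back than shut.
Start: joints at [1.007, 0.477, 0.022, 1.555, -0.011, 1.109, -0.083], TCP at [0.297, -0.606, 0.231] pointing down, gripper open.
Joint ranges: [-2.96, 2.96], [-0.34, 2.1], [-1.41, 1.46], [0.24, 2.44], [-1.37, 4.51], [0.17, 1.92], [-2.96, 2.96]. Speed limits (rad/s): [2.39, 2.39, 3.14, 3.14, 3.14, 3.14, 3.14].

### API

Orientations are given as a unit quaternion [w, x, y, z].
In Python, from station import bot, imaging gives the robot as it stands. The module is installed in compiled form; this text tells all that it offers.
- The arm moves only by the tool carry_out, never from a script. Its argument "targets" is one flat list of numbers, 5 for each row, row after row: the closure in counts, from 0 (fully open) to 255 (shut), then the shift along the world's x, y, z in mm, then the turn about the world's z in degrees. A call has 1 to 20 rows; each row shifts and turns the commanded pose from where the row before left it; what a row does not reach is not made up. A row lasts 1/10 s, in which the tool goes at most 50 mm and 8.59 degrees, less where a joint would pass 70% of its speed; a pose out of reach is approached as far as the arm can. A call is refused whole if a number of a shift passes 50 or a number of a turn 8.59, either way. A call with a gripper value outside its range is refused whole. The fingers move at their own pace and stop on an object; "newtons" is the grip in N (left out, the last holds). Time passes only in rows, so rows that do not move let the fingers close. It gives the time, the measured TCP pose, the force, the opening and the grip force at its end, in the units of the state.
- bot.get_obs(): the state, without advancing time (a new reading comes with each control period).
- imaging.read_camera(name): name is "side" or "top"; returns a dict with "frame" (420x560x3 uint8, red, green, blue), "fov_y" (degrees; the focal length in pixels is half the picture's height over the tangent of half this angle, whatever the lens; pixels are square), "cx", "cy" (the principal point, pixels), "pose" (4x4, takes a point from camera to world coordinates). Camera axes: x right, y up, looking along -z (the intrinsics and any distortion apply to the point x, -y, -z); pixel columns grow to the right and rows downward; lengths in m; the calibration is good to about 2 mm. A picture is of the moment at which its call begins. There is no depth.
- bot.hand_in(): hands the job in; it is judged then, once.
The state is a dict: "t": time; "q": joint angles; "joint_vel": joint speeds; "joint_torque": joint torques, N m; "eef_pos": TCP position; "tool_rot": TCP orientation; "contact_force": force on the tool from outside, world axes, zero at the start; "torque": the same for the moment, N m; "gripper_width": opening from 0.0 (shut) to 1.0 (fully open); "grasp_force": force on a finger pad.
Only numpy, scipy, OpenCV 4.12 (cv2) and the standard library are available. Lean on these libraries where they do the work, as an engineer would, in place of code of your own. Each camera call takes 0.05 s, during which the arm holds its last target. There are 200 camera calls.

## Working session

There is one attempt and no reset: what is moved stays moved. The work goes in short steps, Python scripts to look and compute and a tool call to move; the robot and the scene stay as the last step left them, time stands still between calls to the robot, and variables do not carry over. Pictures are saved under pics/ and viewed, at most 10 in all, crops included, and the job is handed in when it is done.

Besides the shell and the picture viewer there is one more tool, called after "Emit:" as name(argument=value, ...) on one line, values as JSON. carry_out: Moves the arm, as the interface text tells. Its arguments: {"type":"object","properties":{"targets":{"type":"array","items":{"type":"number"}},"newtons":{"type":"number"}},"required":["targets"]}

```bash
mkdir -p pics; python3 - <<'E'
from station import bot, imaging
import cv2,numpy as np
print(bot.get_obs(), bot.grip_point_offset)
for n in("side","top"):
    c=imaging.read_camera(n); cv2.imwrite(f"pics/{n}0.png",c["frame"][:,:,::-1]); print(n,{k:v for k,v in c.items() if k!="frame"})
E
```

```text
{'t': 0.0, 'q': array([ 1.00690017,  0.47780742,  0.02235386,  1.55644912, -0.01150484,
        1.10931631, -0.08310412]), 'joint_vel': array([ 8.50316539e-06,  7.76869621e-04, -1.84024862e-04,  1.87842905e-04,
       -3.16464478e-04, -4.46138646e-04, -6.42706268e-04]), 'joint_torque': array([ 2.92944310e-05, -5.96446466e+01,  1.60801046e+00, -2.81198323e+01,
        1.24340269e-02,  9.18953097e-03,  8.47467419e-06]), 'eef_pos': array([ 0.29683643, -0.60556369,  0.23032208]), 'tool_rot': array([-8.83526354e-04,  9.74142702e-01,  2.25931714e-01, -2.76934223e-04]), 'contact_force': array([ 0.14640266,  0.43696219, -0.82918995]), 'torque': array([ 0.03265684, -0.01564575, -0.00051081]), 'grasp_force': 0.0, 'gripper_width': 1.0010437785489863} 0.0187
side {'fov_y': 51.760347123426016, 'cx': 267.4638104569699, 'cy': 211.37431087189822, 'pose': array([[-0.67019917,  0.38480357, -0.63463319, -0.14514669],
       [-0.74206023, -0.3628701 ,  0.56362391,  0.69620202],
       [-0.01340492,  0.84867632,  0.52874267,  0.64953551],
       [ 0.        ,  0.        ,  0.        ,  1.        ]])}
top {'fov_y': 43.980612664500306, 'cx': 283.4141139024275, 'cy': 209.889171790049, 'pose': array([[-0.02137508,  0.99876414, -0.04486972,  0.44983412],
       [-0.99965429, -0.02066376,  0.01625759,  0.09489077],
       [ 0.01531032,  0.04520172,  0.99886055,  1.31778777],
       [ 0.        ,  0.        ,  0.        ,  1.        ]])}
```

View pics/top0.png

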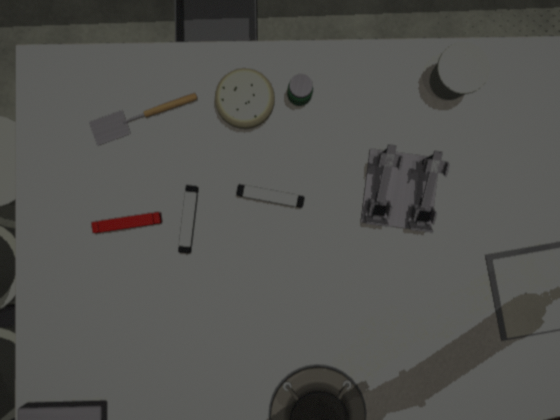

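View pics/side0.png

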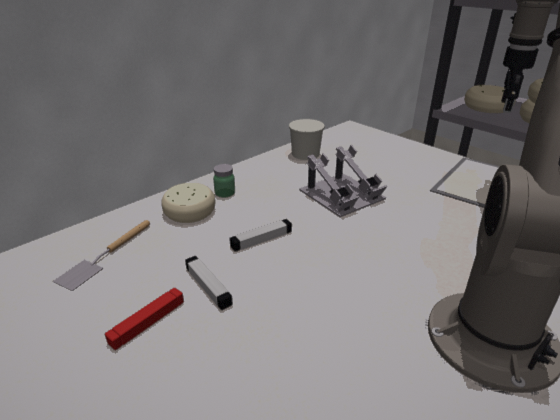

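The top view shows white cases at about (188,220) and (270,196), a red decoy at (127,222), and the rack at about (405,190) with its black pads, the downhill end, toward the robot. The side view agrees. Next I'll measure the cases and zoom in on the rack.

```bash
cat > h.py <<'E'
import numpy as np,cv2
from station import bot,imaging
def ray(c,u,v):
    f=c["frame"].shape[0]/2/np.tan(np.radians(c["fov_y"])/2)
    R=c["pose"][:3,:3];o=c["pose"][:3,3]
    return o,R@np.array([(u-c["cx"])/f,-(v-c["cy"])/f,-1.])
def atz(c,u,v,z):
    o,d=ray(c,u,v); return o+d*(z-o[2])/d[2]
def proj(c,p):
    f=c["frame"].shape[0]/2/np.tan(np.radians(c["fov_y"])/2)
    q=c["pose"][:3,:3].T@(np.asarray(p)-c["pose"][:3,3]); return c["cx"]-f*q[0]/q[2],c["cy"]+f*q[1]/q[2]
def tri(c1,p1,c2,p2):
    o1,d1=ray(c1,*p1);o2,d2=ray(c2,*p2)
    d1/=np.linalg.norm(d1);d2/=np.linalg.norm(d2)
    s=np.linalg.lstsq(np.c_[d1,-d2],o2-o1,rcond=None)[0]
    a=o1+d1*s[0];b=o2+d2*s[1]; return (a+b)/2,np.linalg.norm(a-b)
E
python3 - <<'E'
from h import *
t=imaging.read_camera("top");s=imaging.read_camera("side")
g=cv2.cvtColor(t["frame"],cv2.COLOR_RGB2GRAY)
for box in((165,175,210,262),(228,175,312,215)):
    x0,y0,x1,y1=box;m=(g[y0:y1,x0:x1]<45).astype(np.uint8)
    n,l,st,ce=cv2.connectedComponentsWithStats(m)
    k=[i for i in np.argsort(-st[1:,4])+1][:2]
    P=[atz(t,*(ce[i]+[x0,y0]),.026) for i in k]
    print([ (ce[i]+[x0,y0],st[i,4]) for i in k],P,"mid",(P[0]+P[1])/2,"len",np.linalg.norm(P[0]-P[1]),"ang",np.degrees(np.arctan2(*(P[0]-P[1])[1::-1])))
a=cv2.convertScaleAbs(t["frame"][135:240,350:460],alpha=1.8);b=cv2.convertScaleAbs(s["frame"][140:215,295:390],alpha=1.5)
a=cv2.resize(a,None,fx=4,fy=4,interpolation=3)[:420];b=cv2.resize(b,(0,0),fx=3.7,fy=3.7,interpolation=3)
o=np.zeros((420,800,3),np.uint8);o[:,:440]=a;o[:b.shape[0],445:445+b.shape[1]]=b[:,:355]
cv2.imwrite("pics/rack.png",o[:,:,::-1])
E
```

```text
[(array([184.55555556, 249.52777778]), np.int32(72)), (array([191.73529412, 188.52941176]), np.int32(68))] [array([0.41488304, 0.32023863, 0.026     ]), array([0.56569293, 0.30051508, 0.026     ])] mid [0.49028799 0.31037686 0.026     ] len 0.15209418560650545 ang 172.54890772610858
[(array([299.89552239, 201.41791045]), np.int32(67)), (array([239.78461538, 190.29230769]), np.int32(65))] [array([0.52812348, 0.0323796 , 0.026     ]), array([0.55890337, 0.181361  , 0.026     ])] mid [0.54351343 0.1068703  0.026     ] len 0.15212777265359126 ang -101.67319752054799
```

View pics/rack.png

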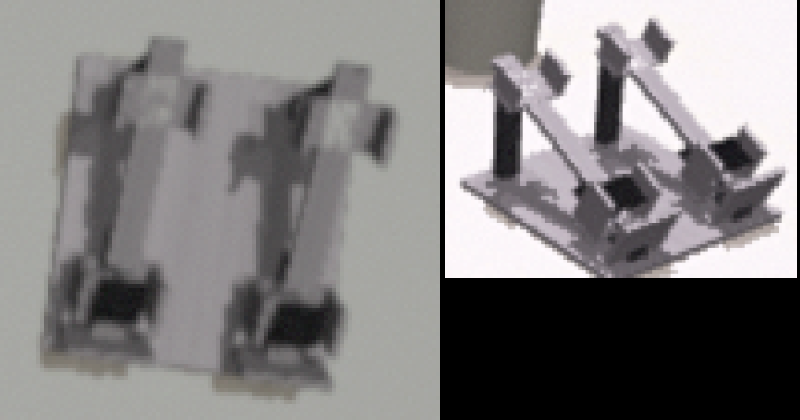

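The zoom shows both lanes with their black pads downhill, at full-frame top pixels of about (381,209.5) and (425,215.5). The uphill rail ends are at about (392,146) and (437.5,152). I'll fit the rack pose to these points and check it with an overlay.

```bash
cat >> h.py <<'E'
def lane(X,i):
    x,y,a=X; c,s=np.cos(a),np.sin(a); d=np.array([c,s,0]); Y=np.array([-s,c,0])
    b=np.radians(25); ex=np.cos(b)*d-[0,0,np.sin(b)]; R=np.c_[ex,Y,np.cross(ex,Y)]
    return R,np.array([x,y,.084])+Y*.11*i
E
cat > fit.py <<'E'
from h import *
from scipy.optimize import least_squares
t=imaging.read_camera("top");s=imaging.read_camera("side")
C=lambda u,v:(350+u/4,135+v/4)
S=lambda u,v:(295+(u-445)/3.7,140+v/3.7)
# lane 0 = image-left in top; lane at +110*Y of it = second
obs=[(t,0,(.062,0,-.001),C(124,299)),(t,1,(.062,0,-.001),C(302,323)),
     (s,0,(.062,0,-.001),S(629,192)),(s,1,(.062,0,-.001),S(736,153))]
line=[(t,0,C(168,42)),(t,1,C(351,68))]
def res(X):
    r=[]
    for c,i,p,m in obs:
        R,o=lane(X,i); r+=list(np.subtract(proj(c,R@p+o),m))
    for c,i,m in line:
        R,o=lane(X,i); a=np.array(proj(c,R@[-.09,0,-.015]+o)); b=np.array(proj(c,R@[.04,0,-.015]+o))
        d=(b-a)/np.linalg.norm(b-a); r.append(np.cross(d,np.subtract(m,a)))
    return r
f=least_squares(res,[.55,-.1,np.pi+.1]);X=f.x
print(X,np.degrees(X[2]),np.round(f.fun,1))
for i in(0,1): print(i,lane(X,i)[1])
np.save("rack.npy",X)
out=[]
for c,(x0,y0,x1,y1),k in((t,(350,135,460,240),4),(s,(295,140,390,235),4)):
    im=cv2.resize(cv2.convertScaleAbs(c["frame"][y0:y1,x0:x1],alpha=1.8),None,fx=k,fy=k,interpolation=3)
    for i in(0,1):
        R,o=lane(X,i)
        def pl(P,col): cv2.polylines(im,[np.int32([(np.array(proj(c,R@p+o))-[x0,y0]+.5)*k for p in P])],True,col,1)
        pl([(-.093,-.01,-.015),(.093,-.01,-.015),(.093,.01,-.015),(-.093,.01,-.015)],(255,0,0))
        pl([(.048,-.01,-.001),(.076,-.01,-.001),(.076,.01,-.001),(.048,.01,-.001)],(0,255,0))
        for sx in(-1,1):
            for sy in(-1,1): pl([(sx*.047,sy*.021,.007),(sx*.077,sy*.021,.007),(sx*.077,sy*.021,-.015),(sx*.047,sy*.021,-.015)],(0,0,255))
    out.append(im)
h=max(o.shape[0] for o in out)
o=np.hstack([np.pad(o,((0,h-o.shape[0]),(0,0),(0,0))) for o in out])[:,:800]
cv2.imwrite("pics/fit.png",o[:,:,::-1])
E
python3 fit.py
```

```text
[ 0.5537528  -0.16981855  3.01212457] 172.58202530758996 [-0.2  1.4  0.1  0.3 -0.5 -0.7 -1.5 -1.1  0.1  0.6]
0 [ 0.5537528  -0.16981855  0.084     ]
1 [ 0.53955106 -0.27889793  0.084     ]fit.py:16: DeprecationWarning: Arrays of 2-dimensional vectors are deprecated. Use arrays of 3-dimensional vectors instead. (deprecated in NumPy 2.0)
  d=(b-a)/np.linalg.norm(b-a); r.append(np.cross(d,np.subtract(m,a)))
```

View pics/fit.png

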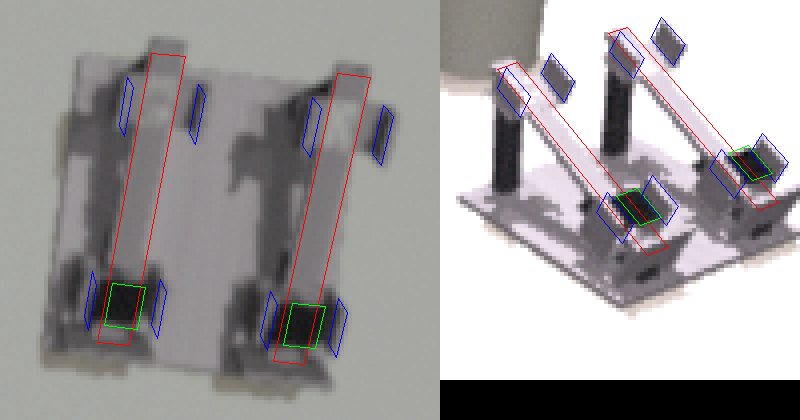

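The overlay matches the rails, cheeks and pads to within a few mm. The lane seats are at about (0.554,-0.170) and (0.540,-0.279), with downhill heading 172.6°. Now I'll move over case B, at (0.5435, 0.107) with its axis at 78.3°.

Emit:
carry_out(targets=[0, 15.4, 44.6, 0, 3.26, 0, 15.4, 44.6, 0, 3.26, 0, 15.4, 44.6, 0, 3.26, 0, 15.4, 44.6, 0, 3.26, 0, 15.4, 44.6, 0, 3.26, 0, 15.4, 44.6, 0, 3.26, 0, 15.4, 44.6, 0, 3.26, 0, 15.4, 44.6, 0, 3.26, 0, 15.4, 44.6, 0, 3.26, 0, 15.4, 44.6, 0, 3.26, 0, 15.4, 44.6, 0, 3.26, 0, 15.4, 44.6, 0, 3.26, 0, 15.4, 44.6, 0, 3.26, 0, 15.4, 44.6, 0, 3.26, 0, 15.4, 44.6, 0, 3.26, 0, 15.4, 44.6, 0, 3.26, 0, 0, 0, 0, 0, 0, 0, 0, 0, 0], newtons=60)

```text
t: 2.1
eef_pos: [0.5434, 0.1086, 0.2311]
tool_rot: [-0.0, 0.775, 0.632, -0.0]
contact_force: [0.1, -0.7, 0.5]
gripper_width: 0.999
grasp_force: 0.0
```

Emit:
carry_out(targets=[0, 0, -1.5, -45, 0, 0, 0, 0, -45, 0, 0, 0, 0, -45, 0, 0, 0, 0, -45, 0, 0, 0, 0, -30, 0, 0, 0, 0, -15, 0, 0, 0, 0, 0, 0, 255, 0, 0, 0, 0, 255, 0, 0, 0, 0, 255, 0, 0, 0, 0, 255, 0, 0, 0, 0, 255, 0, 0, 0, 0, 255, 0, 0, 0, 0, 255, 0, 0, 0, 0, 255, 0, 0, 0, 0])

```text
t: 3.6
eef_pos: [0.545, 0.1061, 0.0079]
tool_rot: [0.001, 0.776, 0.631, 0.001]
contact_force: [-0.4, -0.6, 8.3]
gripper_width: 0.337
grasp_force: 60.5
```

Emit:
carry_out(targets=[255, 0, 0, 20, 0, 255, 0, 0, 40, 0, 255, 0, 0, 50, 0, 255, 0, 0, 50, 0, 255, 0, 0, 40, 0, 255, 0, 0, 0, 0, 255, 0, 0, 0, 0, 255, 0, 0, 0, 0])

```text
t: 4.4
eef_pos: [0.5418, 0.1051, 0.2042]
tool_rot: [-0.001, 0.776, 0.631, -0.002]
contact_force: [-0.5, -0.5, -5.6]
gripper_width: 0.34
grasp_force: 60.7
```

```bash
python3 - <<'E'
from h import *
for i in range(3):
    t=imaging.read_camera("top"); o=bot.get_obs(); print(o["t"],o["torque"],o["contact_force"],o["eef_pos"],o["gripper_width"])
s=imaging.read_camera("side")
cv2.imwrite("pics/lift.png",cv2.convertScaleAbs(np.hstack([t["frame"][60:300,150:450],s["frame"][60:300,100:400]]),alpha=1.7)[:,:,::-1])
E
```

```text
4.45 [-0.22929614  0.06007194 -0.0102227 ] [-0.751475    1.03936754 -5.25621361] [0.54186679 0.10527403 0.20404492] 0.33881142522262625
4.5 [-0.20156099  0.05529974 -0.00237223] [-0.12523968 -0.14121386 -4.91670957] [0.54202053 0.10543316 0.20410299] 0.3401583819039238
4.55 [-0.20521671  0.04606516  0.01967353] [ 0.44026316 -0.12771227 -4.76856889] [0.54233077 0.1056108  0.20436046] 0.3390559864554695
```

View pics/lift.png

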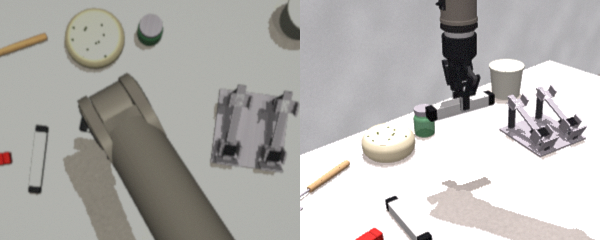

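Case B is lifted level. The moment (-0.21, +0.055) puts the heavy end at heading about 78°. To point it downhill at 172.6° it needs a +94.3° turn. I'll carry it to lane 2, the farther one.

Emit:
carry_out(targets=[255, -0.6, -29.5, 0, 7.25, 255, -0.6, -29.5, 0, 7.25, 255, -0.6, -29.5, 0, 7.25, 255, -0.6, -29.5, 0, 7.25, 255, -0.6, -29.5, 0, 7.25, 255, -0.6, -29.5, 0, 7.25, 255, -0.6, -29.5, 0, 7.25, 255, -0.6, -29.5, 0, 7.25, 255, -0.6, -29.5, 0, 7.25, 255, -0.6, -29.5, 0, 7.25, 255, -0.6, -29.5, 0, 7.25, 255, -0.6, -29.5, 0, 7.25, 255, -0.6, -29.5, 0, 7.25, 255, 0, 0, 0, 0, 255, 0, 0, 0, 0, 255, 0, 0, 0, 0])

```text
t: 6.2
eef_pos: [0.5359, -0.2762, 0.2059]
tool_rot: [-0.0, 0.065, 0.998, 0.001]
contact_force: [-0.3, 0.2, -5.5]
gripper_width: 0.342
grasp_force: 60.7
```

```bash
cat > st.py <<'E'
from h import *
X=np.load("rack.npy")
t=imaging.read_camera("top");s=imaging.read_camera("side");o=bot.get_obs();q=o["tool_rot"]
from scipy.spatial.transform import Rotation as Ro
R=Ro.from_quat(np.roll(q,-1)).as_matrix()
print(o["t"],o["eef_pos"],"toolx",np.degrees(np.arctan2(R[1,0],R[0,0])),"tooly",np.degrees(np.arctan2(R[1,1],R[0,1])),"tilt",R[:,2],o["torque"],o["contact_force"],np.round(o["q"],2),o["gripper_width"])
E
cat > pic.py <<'E'
from st import *
import sys
b=cv2.resize(cv2.convertScaleAbs(s["frame"][100:240,270:430],alpha=1.5),None,fx=4,fy=4,interpolation=3)
cv2.imwrite(sys.argv[1],b[:,:,::-1])
E
python3 pic.py pics/p1.png
```

```text
6.3 [ 0.53609238 -0.27600066  0.20622588] toolx 172.6164314205538 tooly 82.61643024293728 tilt [ 3.63096692e-05  5.63849101e-04 -9.99999840e-01] [ 0.02125675 -0.23863641  0.02943929] [-0.12815267 -0.39818966 -4.23355422] [ 0.9   0.48 -0.71  1.72  0.35  1.07  1.52] 0.3388815632292768
```

View pics/p1.png

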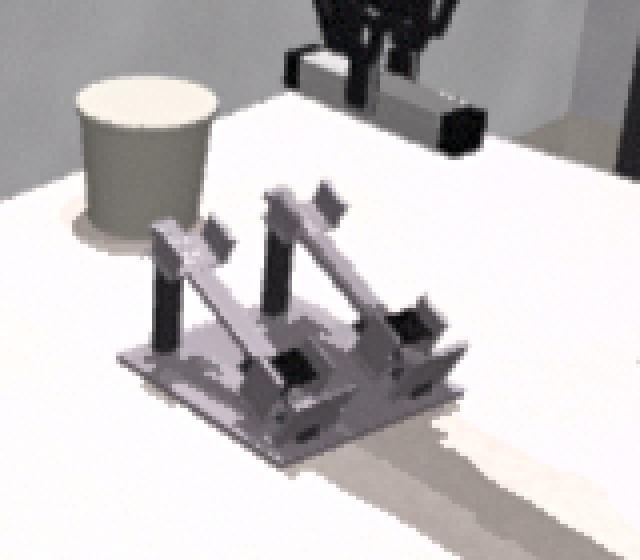

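The picture shows case B level above the far lane at about (385,100), black ends along the lane and the heavy end (by moment) downhill. I'll lower it, then ease the grip so the uphill end on the rail tips it to the slope.

Emit:
carry_out(targets=[255, -1, -2, -30, 0, 255, 0, 0, -30, 0, 255, 0, 0, -20, 0, 255, 0, 0, 0, 0, 255, 0, 0, 0, 0], newtons=25)

```text
t: 6.8
eef_pos: [0.5353, -0.2788, 0.1269]
tool_rot: [0.0, 0.065, 0.998, 0.0]
contact_force: [1.4, 0.8, -4.1]
gripper_width: 0.338
grasp_force: 60.7
```

Emit:
carry_out(targets=[255, 0, 0, -5, 0, 255, 0, 0, -5, 0, 255, 0, 0, -5, 0, 255, 0, 0, -5, 0, 255, 0, 0, 0, 0])

```text
t: 7.3
eef_pos: [0.5338, -0.2799, 0.1059]
tool_rot: [-0.001, 0.066, 0.998, -0.0]
contact_force: [-3.3, 0.1, -0.7]
gripper_width: 0.338
grasp_force: 61.4
```

```bash
python3 st.py
```

```text
7.4 [ 0.53386536 -0.27989191  0.10611749] toolx 172.4852290154742 tooly 82.48527259854379 tilt [-1.70972673e-03 -2.35486331e-04 -9.99998511e-01] [-0.20645693  0.53531346 -0.04836202] [-4.92463897 -1.29418098 -1.76394917] [ 0.86  0.59 -0.65  1.8   0.44  0.9   1.45] 0.3371726164821134
```

Emit:
carry_out(targets=[172, 0, 0, 0, 0, 172, 0, 0, 0, 0, 172, 0, 0, 0, 0], newtons=20)

```text
t: 7.7
eef_pos: [0.5345, -0.2796, 0.1063]
tool_rot: [-0.0, 0.065, 0.998, -0.0]
contact_force: [-4.3, -0.4, -1.7]
gripper_width: 0.341
grasp_force: 61.2
```

```bash
python3 pic.py pics/p2.png
```

```text
7.8 [ 0.53450208 -0.27956431  0.1062498 ] toolx 172.516911689253 tooly 82.51691345611066 tilt [-4.75219883e-04 -3.65615585e-06 -9.99999887e-01] [-0.19804683  0.56051172 -0.14289749] [-3.68304202 -1.10913198 -1.52782837] [ 0.86  0.59 -0.65  1.8   0.44  0.9   1.45] 0.33577194280642875
```

View pics/p2.png

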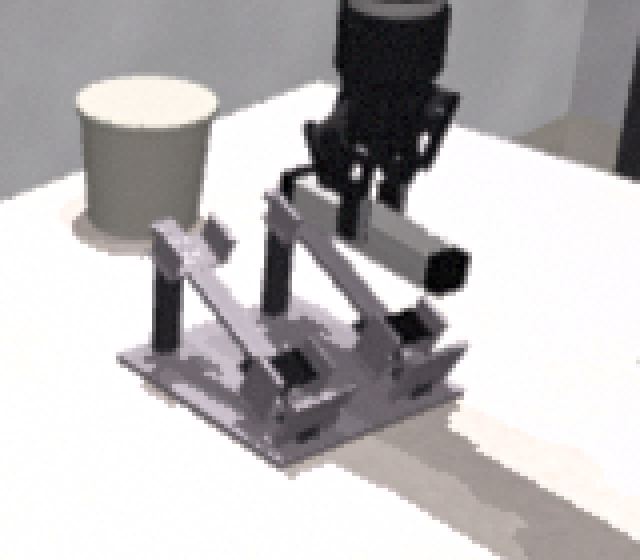

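Case B's uphill end sits between the uphill cheeks at about (285,205) and rests on the rail, with the downhill end still high at about (445,270). I'll keep lowering so it pivots in the grip.

Emit:
carry_out(targets=[255, 0, 0, -4, 0, 255, 0, 0, -4, 0, 255, 0, 0, -4, 0], newtons=20)

```text
t: 8.1
eef_pos: [0.5337, -0.2793, 0.0941]
tool_rot: [-0.001, 0.065, 0.998, 0.0]
contact_force: [-6.0, -0.4, 1.0]
gripper_width: 0.339
grasp_force: 62.0
```

```bash
python3 st.py
```

```text
8.2 [ 0.53379532 -0.27917066  0.09373349] toolx 172.5306859207148 tooly 82.53064648591636 tilt [-1.96818586e-03  6.00079150e-04 -9.99997883e-01] [-0.02333565  0.83362469 -0.07645924] [-7.49583062  0.28556084 -0.20572989] [ 0.85  0.6  -0.64  1.81  0.46  0.88  1.44] 0.3418905325013989
```

Emit:
carry_out(targets=[255, 0, 0, -4, 0, 255, 0, 0, -4, 0, 255, 0, 0, -4, 0, 255, 0, 0, -2, 0, 255, 0, 0, 0, 0])

```text
t: 8.7
eef_pos: [0.5349, -0.2791, 0.0804]
tool_rot: [0.0, 0.065, 0.998, 0.0]
contact_force: [-5.4, 1.0, 1.0]
gripper_width: 0.337
grasp_force: 62.6
```

```bash
python3 pic.py pics/p3.png
```

```text
8.8 [ 0.53489554 -0.27908429  0.08049923] toolx 172.56274628287917 tooly 82.56274695249613 tilt [ 8.22771789e-05  2.01723148e-04 -9.99999976e-01] [0.04119539 0.60167495 0.10033266] [-5.19018027  0.81521332  0.50582789] [ 0.84  0.62 -0.63  1.82  0.47  0.86  1.43] 0.3414331357898173
```

View pics/p3.png

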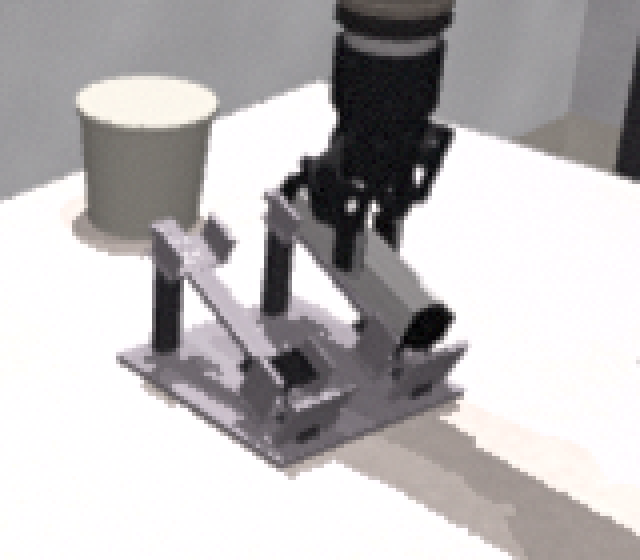

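Case B lies between the cheeks, nearly at rail slope, with its downhill end at about (430,325) just above the pad. I'll go a few mm lower and release gradually.

Emit:
carry_out(targets=[255, 0, 0, -2, 0, 255, 0, 0, -1, 0, 165, 0, 0, 0, 0, 160, 0, 0, 0, 0, 155, 0, 0, 0, 0, 150, 0, 0, 0, 0, 140, 0, 0, 0, 0, 120, 0, 0, 0, 0, 60, 0, 0, 0, 0, 0, 0, 0, 0, 0, 0, 0, 0, 0, 0, 0, 0, 0, 20, 0, 0, 0, 0, 40, 0, 0, 0, 0, 50, 0, 0, 0, 0, 45, 0])

```text
t: 10.3
eef_pos: [0.5347, -0.2792, 0.2343]
tool_rot: [0.0, 0.065, 0.998, 0.0]
contact_force: [0.7, -2.5, -0.1]
gripper_width: 1.0
grasp_force: 0.0
```

```bash
python3 pic.py pics/p4.png
```

```text
10.4 [ 0.53857921 -0.28011115  0.23935803] toolx 172.52802441706442 tooly 82.52580825080653 tilt [ 0.01045523 -0.0049158  -0.99993326] [ 0.00055332  0.01711404 -0.03262396] [ 0.38928654 -0.27295991 -0.23217133] [ 0.92  0.44 -0.72  1.69  0.32  1.12  1.54] 0.9996640847465192
```

View pics/p4.png

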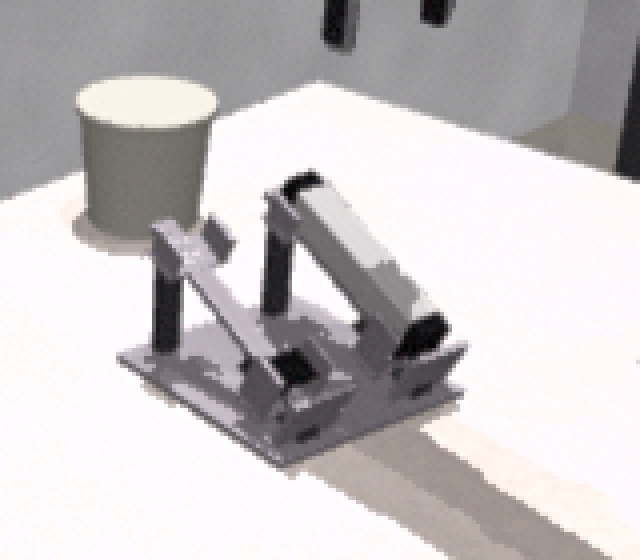

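Case B lies flat in the far lane, from (303,185) to (420,335), on the rail between the cheeks with the pad sunk. Next is case A at (0.490, 0.310), axis 172.5°. The gripper is already at that angle.

Emit:
carry_out(targets=[0, -3.4, 45.3, 0, 0, 0, -3.4, 45.3, 0, 0, 0, -3.4, 45.3, 0, 0, 0, -3.4, 45.3, 0, 0, 0, -3.4, 45.3, 0, 0, 0, -3.4, 45.3, 0, 0, 0, -3.4, 45.3, 0, 0, 0, -3.4, 45.3, 0, 0, 0, -3.4, 45.3, 0, 0, 0, -3.4, 45.3, 0, 0, 0, -3.4, 45.3, 0, 0, 0, -3.4, 45.3, 0, 0, 0, -3.4, 45.3, 0, 0, 0, 0, 0, 0, 0, 0, 0, 0, 0, 0, 0, 0, 0, 0, 0], newtons=60)

```text
t: 12.0
eef_pos: [0.4909, 0.3079, 0.2317]
tool_rot: [-0.0, 0.066, 0.998, -0.001]
contact_force: [0.4, 0.6, 0.5]
gripper_width: 0.999
grasp_force: 0.0
```

```bash
python3 - <<'E'
from st import *
# check stored case B in lane and case A still where measured (caps)
g=cv2.cvtColor(t["frame"],cv2.COLOR_RGB2GRAY)
print("B caps predicted",[proj(t,lane(X,1)[0]@[sx*.077,0,.012]+lane(X,1)[1]) for sx in(-1,1)])
m=(g[130:235,400:460]<40).astype(np.uint8);n,l,st_,ce=cv2.connectedComponentsWithStats(m)
print([(np.round(ce[i]+[400,130],1),st_[i,4]) for i in range(1,n) if st_[i,4]>15])
E
```

```text
12.1 [0.49125239 0.30749984 0.2319993 ] toolx 172.36970107308835 tooly 82.36968863023544 tilt [ 3.38860799e-05 -1.16681686e-03 -9.99999319e-01] [ 0.04177273 -0.01319369  0.02236631] [-0.39116534 -0.24614489 -0.53899452] [ 0.    0.46 -0.88  1.74  0.39  1.13  0.44] 1.0019254549273855
B caps predicted [(np.float64(439.3590293296852), np.float64(163.26143599869064)), (np.float64(425.5003282328554), np.float64(223.81428485480075))]
[(array([435.8, 164.1]), np.int32(167)), (array([423.8, 164.6]), np.int32(35)), (array([421.6, 214.1]), np.int32(216)), (array([412., 212.]), np.int32(44))]
```

Emit:
carry_out(targets=[0, -1, 2.5, -45, 0, 0, 0, 0, -45, 0, 0, 0, 0, -45, 0, 0, 0, 0, -45, 0, 0, 0, 0, -30, 0, 0, 0, 0, -14, 0, 0, 0, 0, 0, 0, 255, 0, 0, 0, 0, 255, 0, 0, 0, 0, 255, 0, 0, 0, 0, 255, 0, 0, 0, 0, 255, 0, 0, 0, 0, 255, 0, 0, 0, 0, 255, 0, 0, 0, 0, 255, 0, 0, 0, 0])

```text
t: 13.6
eef_pos: [0.4903, 0.3123, 0.0097]
tool_rot: [0.001, 0.065, 0.998, 0.0]
contact_force: [0.5, -2.2, 8.1]
gripper_width: 0.338
grasp_force: 61.4
```

Emit:
carry_out(targets=[255, 0, 0, 20, 0, 255, 0, 0, 40, 0, 255, 0, 0, 50, 0, 255, 0, 0, 50, 0, 255, 0, 0, 40, 0, 255, 0, 0, 0, 0, 255, 0, 0, 0, 0, 255, 0, 0, 0, 0])

```text
t: 14.4
eef_pos: [0.4885, 0.3104, 0.2062]
tool_rot: [-0.001, 0.065, 0.998, -0.001]
contact_force: [-0.5, 0.7, -4.6]
gripper_width: 0.334
grasp_force: 60.6
```

```bash
python3 st.py; python3 - <<'E'
from h import *
# stored B: project model overlay, compare dark cap edges along lane in top image, current frame
X=np.load("rack.npy");t=imaging.read_camera("top");s=imaging.read_camera("side");R,o=lane(X,1)
for n,c,z in(("top",t,.015),("side",s,.015)):
    g=cv2.cvtColor(c["frame"],cv2.COLOR_RGB2GRAY)
    xs=np.arange(-.11,.111,.005)
    print(n,[(int(round(x*1000)),int(g[int(round(v)),int(round(u))])) for x in xs for u,v in[proj(c,R@[x,0,z]+o)]])
E
```

```text
14.5 [0.48850985 0.3107837  0.20610773] toolx 172.52968204122863 tooly 82.53014425865688 tilt [-0.00339982 -0.00219055 -0.99999182] [ 0.05496482  0.2312049  -0.02967802] [ 0.13951217  0.22315012 -4.89885861] [-0.02  0.49 -0.87  1.77  0.41  1.09  0.41] 0.3377986669888075
top [(-110, 102), (-105, 86), (-100, 86), (-95, 82), (-90, 63), (-85, 18), (-80, 16), (-75, 15), (-70, 44), (-65, 93), (-60, 97), (-55, 97), (-50, 98), (-45, 97), (-40, 98), (-35, 98), (-30, 98), (-25, 97), (-20, 97), (-15, 97), (-10, 97), (-5, 97), (0, 96), (5, 98), (10, 97), (15, 97), (20, 96), (25, 97), (30, 96), (35, 97), (40, 96), (45, 96), (50, 95), (55, 96), (60, 95), (65, 87), (70, 32), (75, 15), (80, 14), (85, 26), (90, 59), (95, 73), (100, 91), (105, 96), (110, 102)]
side [(-110, 178), (-105, 177), (-100, 178), (-95, 178), (-90, 178), (-85, 173), (-80, 109), (-75, 19), (-70, 20), (-65, 90), (-60, 170), (-55, 169), (-50, 169), (-45, 169), (-40, 168), (-35, 169), (-30, 170), (-25, 168), (-20, 168), (-15, 169), (-10, 168), (-5, 167), (0, 168), (5, 167), (10, 167), (15, 167), (20, 167), (25, 166), (30, 166), (35, 167), (40, 166), (45, 166), (50, 165), (55, 165), (60, 165), (65, 166), (70, 64), (75, 16), (80, 17), (85, 15), (90, 134), (95, 178), (100, 140), (105, 83), (110, 135)]
```

Case B sits within about 3 mm of centre. Case A's moment (+0.23 about y) puts its heavy end toward +x, which is uphill, so it must turn 180° on the way to the near lane.

Emit:
carry_out(targets=[255, 2.8, -22, 0, -8.2, 255, 2.8, -22, 0, -8.2, 255, 2.8, -22, 0, -8.2, 255, 2.8, -22, 0, -8.2, 255, 2.8, -22, 0, -8.2, 255, 2.8, -22, 0, -8.2, 255, 2.8, -22, 0, -8.2, 255, 2.8, -22, 0, -8.2, 255, 2.8, -22, 0, -8.2, 255, 2.8, -22, 0, -8.2, 255, 2.8, -22, 0, -8.2, 255, 2.8, -22, 0, -8.2, 255, 2.8, -22, 0, -8.2, 255, 2.8, -22, 0, -8.2, 255, 2.8, -22, 0, -8.2, 255, 2.8, -22, 0, -8.2, 255, 2.8, -22, 0, -8.2, 255, 2.8, -22, 0, -8.2, 255, 2.8, -22, 0, -8.2, 255, 2.8, -22, 0, -8.2])

```text
t: 16.6
eef_pos: [0.5456, -0.1286, 0.2076]
tool_rot: [-0.0, 0.997, 0.072, -0.0]
contact_force: [-0.0, 0.3, -4.3]
gripper_width: 0.338
grasp_force: 60.7
```

Emit:
carry_out(targets=[255, 2.8, -20, 0, -8, 255, 1.7, -20, 0, -8, 255, 0, 0, 0, 0, 255, 0, 0, 0, 0, 255, 0, 0, 0, 0])

```text
t: 17.1
eef_pos: [0.5501, -0.1665, 0.2079]
tool_rot: [-0.0, 0.998, -0.063, -0.0]
contact_force: [-0.7, -0.4, -4.0]
gripper_width: 0.337
grasp_force: 60.7
```

```bash
python3 st.py
```

```text
17.2 [ 0.5501247  -0.16676334  0.20814733] toolx -7.307714524290039 tooly -97.30772084819198 tilt [-1.46886247e-04  5.38394373e-04 -9.99999844e-01] [ 0.01108435 -0.23254933 -0.01416862] [-0.13151566  0.63411483 -4.04301974] [ 0.28  0.34 -0.12  1.82  0.05  0.99 -1.56] 0.33869839168091603
```

Torque y is now -0.23, so the heavy end is downhill. I'll lower it the same way as before.

Emit:
carry_out(targets=[255, -1, -3, -30, 0, 255, 0, 0, -30, 0, 255, 0, 0, -20, 0, 255, 0, 0, -5, 0, 255, 0, 0, -5, 0, 255, 0, 0, -5, 0, 255, 0, 0, -5, 0, 255, 0, 0, 0, 0])

```text
t: 18.0
eef_pos: [0.5495, -0.1711, 0.1087]
tool_rot: [0.0, 0.998, -0.065, 0.001]
contact_force: [-1.4, 0.3, -2.1]
gripper_width: 0.337
grasp_force: 61.2
```

```bash
python3 st.py
```

```text
18.1 [ 0.54948016 -0.17109779  0.10894013] toolx -7.468629895244377 tooly -97.4686336151605 tilt [ 1.08091791e-03 -2.01343897e-04 -9.99999396e-01] [ 0.08179939 -0.25496146  0.02256863] [-0.50022683  0.23854712 -2.91237879] [ 0.28  0.46 -0.11  1.9   0.07  0.78 -1.57] 0.33775161643548446
```

Emit:
carry_out(targets=[255, 0, 1, -4, 0, 255, 0, 0, -4, 0, 255, 0, 0, -4, 0, 255, 0, 0, -4, 0, 255, 0, 0, -4, 0, 255, 0, 0, 0, 0])

```text
t: 18.7
eef_pos: [0.5475, -0.17, 0.0875]
tool_rot: [-0.0, 0.998, -0.065, -0.002]
contact_force: [-5.6, -0.2, -1.5]
gripper_width: 0.334
grasp_force: 61.7
```

```bash
python3 st.py
```

```text
18.8 [ 0.54803206 -0.17007993  0.0878675 ] toolx -7.489674948386678 tooly -97.48966690252048 tilt [-1.94464469e-03  1.83098827e-04 -9.99998092e-01] [ 0.01044038  0.28147826 -0.036903  ] [-3.52539957  0.6190883  -2.65637572] [ 0.28  0.49 -0.11  1.91  0.08  0.74 -1.58] 0.3375719501979666
```

Emit:
carry_out(targets=[255, 0, 0, -4, 0, 255, 0, 0, -4, 0, 255, 0, 0, 0, 0, 165, 0, 0, 0, 0, 160, 0, 0, 0, 0, 155, 0, 0, 0, 0, 150, 0, 0, 0, 0, 140, 0, 0, 0, 0, 120, 0, 0, 0, 0, 60, 0, 0, 0, 0, 0, 0, 0, 0, 0, 0, 0, 0, 0, 0, 0, 0, 0, 20, 0, 0, 0, 0, 40, 0, 0, 0, 0, 50, 0, 0, 0, 0, 45, 0])

```text
t: 20.4
eef_pos: [0.5489, -0.17, 0.2373]
tool_rot: [-0.0, 0.998, -0.065, 0.0]
contact_force: [1.5, -0.1, -0.3]
gripper_width: 1.0
grasp_force: 0.0
```

Emit:
carry_out(targets=[0, 0, 40, 0, 0, 0, 0, 40, 0, 0, 0, 0, 40, 0, 0, 0, 0, 40, 0, 0, 0, 0, 40, 0, 0, 0, 0, 40, 0, 0, 0, 0, 0, 0, 0])

```text
t: 21.1
eef_pos: [0.5484, 0.0773, 0.2356]
tool_rot: [-0.002, 0.998, -0.06, 0.0]
contact_force: [0.4, 0.6, -0.1]
gripper_width: 0.997
grasp_force: 0.0
```

```bash
python3 pic.py pics/p5.png; python3 - <<'E'
from h import *
X=np.load("rack.npy");t=imaging.read_camera("top");s=imaging.read_camera("side")
for i in(0,1):
  R,o=lane(X,i)
  for n,c in(("top",t),("side",s)):
    g=cv2.cvtColor(c["frame"],cv2.COLOR_RGB2GRAY)
    print(i,n,[(int(round(x*1000)),int(g[int(round(v)),int(round(u))])) for x in np.r_[-.1:-.055:.005,.06:.101:.005] for u,v in[proj(c,R@[x,0,.015]+o)]])
E
```

```text
21.2 [0.54881298 0.07092949 0.2352562 ] toolx -7.329286885390292 tooly -97.32928619968936 tilt [-1.68788308e-04 -5.34258289e-05 -9.99999984e-01] [-0.03415334 -0.01094051  0.03861395] [-0.86779013 -0.23801108  0.40682563] [-0.04  0.29 -0.24  1.83  0.08  1.03 -2.01] 1.0019479360721861
0 top [(-100, 76), (-95, 75), (-90, 63), (-85, 21), (-80, 15), (-75, 18), (-70, 13), (-65, 58), (-60, 94), (60, 97), (65, 96), (70, 52), (75, 12), (80, 14), (85, 25), (90, 63), (95, 70), (100, 80)]
0 side [(-100, 75), (-95, 76), (-90, 74), (-85, 74), (-80, 65), (-75, 24), (-70, 19), (-65, 85), (-60, 161), (60, 163), (65, 163), (70, 130), (75, 37), (80, 20), (85, 18), (90, 4), (95, 107), (100, 89)]
1 top [(-100, 86), (-95, 80), (-90, 62), (-85, 15), (-80, 15), (-75, 16), (-70, 45), (-65, 92), (-60, 96), (60, 95), (65, 86), (70, 32), (75, 16), (80, 15), (85, 25), (90, 59), (95, 73), (100, 90)]
1 side [(-100, 171), (-95, 171), (-90, 172), (-85, 167), (-80, 104), (-75, 15), (-70, 20), (-65, 86), (-60, 164), (60, 157), (65, 160), (70, 62), (75, 17), (80, 19), (85, 15), (90, 128), (95, 172), (100, 135)]
```

View pics/p5.png

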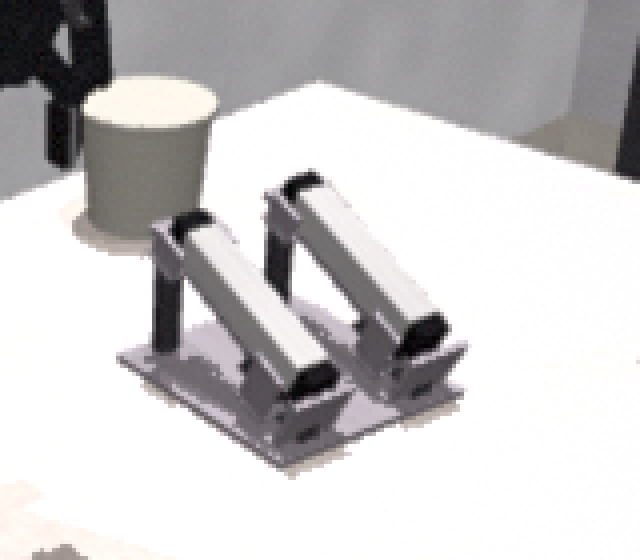

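Both cases lie flat and centred in their lanes, spanning (190,225)–(315,380) and (303,185)–(422,335). The gripper is clear of them.

```bash
python3 -c "
from station import bot
print(bot.hand_in())"
```

```text
the job is handed in; nothing more can be done
None
```

Both cases are stored in the rack, one per lane and heavy end downhill; the last images show them flat and centred to within a few mm, and I handed the job in at about 21 s, though the hand-in returned no verdict.

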